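# Seat a glazing pedestal on its pin and stand a cup on it

### The arm

A 6-joint arm with a two-finger parallel gripper is mounted at the origin on a cart in front of the work surface, level with it; the furniture and walls round the work are solid. World frame = base frame: x ahead of the robot, y to its left, z up, the work surface at z = 0. Lengths are in m, angles in rad, forces in N, time in s.
With the tool pointing down it reaches from about 0.25 to 0.725 m from the base axis. Payload 4 kg.
Tool frame: the origin (TCP) lies midway between the tips of the shut fingers; the grasp point (between the pads) lies 19 mm behind it; x points along the fingers, y is the direction in which the jaws open and shut, and the axes are right-handed (so a half turn about x gives the same grasp; the last joint's range is limited). The gripper opens to 85 mm and grips with 20 to 120 N. Pads are 22 mm wide; open, the fingers measure 114 mm over their backs; the gripper's body (76 mm by 85 mm) begins 54 mm behind the grasp point. The pads swing forward as they close: fully open they stand 13 mm farther back than shut.
Start: joints at [1.344, 0.241, 0.005, 1.335, 0, 1.571], TCP at [0.112, 0.487, 0.208] pointing down, gripper open.
Joint ranges: [-2.72, 2.72], [-1.05, 1.87], [-1.09, 1.28], [-1.99, 2.15], [-1.42, 1.44], [-3.14, 3.14]. Speed limits (rad/s): [2.79, 2.79, 3.14, 3.14, 3.14, 3.14].

### API

Orientations are given as a unit quaternion [x, y, z, w].
In Python, from workcell import * gives the robot as it stands.
- The arm moves only by the tool play_rows, never from a script. Its argument "plan" is a list of rows, each a list of 7 numbers: the shift along the tool's x, y, z in mm, then the turn, a rotation vector about the tool's x, y, z in rad, then the closure, from -1 (fully open) to 1 (shut). In form: [[x, y, z, rx, ry, rz, grip], ...]. A call has 1 to 20 rows; each row shifts and turns the commanded pose from where the row before left it, along the tool's axes as they then stand; what a row does not reach is not made up. A row lasts 1/12 s, in which the tool goes at most 41.7 mm and 7.16 degrees, less where a joint would pass 70% of its speed; a pose out of reach is approached as far as the arm can. A call with a gripper value outside its range is refused whole. The fingers move at their own pace and stop on an object; the grip force is fixed at half the most. Time passes only in rows, so rows that do not move let the fingers close. It gives the time, the measured TCP pose, the force and the opening at its end, in the units of the state.
- get_obs(): the state, without advancing time (a new reading comes with each control period).
- camera(name): name is "scene" or "top" or "wrist"; returns a dict with "frame" (384x512x3 uint8, red, green, blue), "depth" (384x512 float32, m along the optical axis (not along the pixel's ray), 0 where there is no reading), "fx", "fy", "cx", "cy" (pixels), "distortion" ([k1, k2, p1, p2, k3] as OpenCV has them; the pictures are not rectified), "camera_from_world" (4x4, takes a point from world to camera coordinates). Camera axes: x right, y up, looking along -z (the intrinsics and any distortion apply to the point x, -y, -z); pixel columns grow to the right and rows downward; lengths in m; the calibration is good to about 2 mm. A picture is of the moment at which its call begins.
- job_done(): hands the job in, once; it reports no verdict.
Trained networks look in a picture, given as the dict that the camera call returned (one of the last four; its "shot" number tells which), for a name from the list of things; names that differ only in an ending like _2 or _b are one class to them, and where a whole thing is asked for, a point or a joint stands for the part that bears it (a point fixed in the world has none). Each returns a list of dicts, best first, with "confidence" (0 to 1); they miss things now and then, are a little off and sometimes report something else, mostly with a low value. They report only what shows in the picture. A call takes as long as a camera call. They do not tell look-alikes from the thing itself.
- search_frame(thing, picture): "centre" ([x, y, z] in m, in world coordinates, good to about 4 mm: the middle of the surface that is visible of it).
- pinpoint(thing, picture): "centre" ([x, y, z] in m, in world coordinates, good to about 4 mm: a listed point, or the origin of a listed thing).
The state is a dict: "clock": time; "joint_pos": joint angles; "joint_vel": joint speeds; "tau": joint torques, N m; "eef_pos": TCP position; "tool_rot": TCP orientation; "ft_force": force on the tool from outside, world axes, zero at the start; "ft_torque": the same for the moment, N m; "grip_width": finger opening in m.
Only numpy, scipy, OpenCV 4.12 (cv2) and the standard library are available. Lean on these libraries where they do the work, as an engineer would, in place of code of your own. Each camera call takes 0.05 s, during which the arm holds its last target. There are 200 camera calls.

### The job

Get the glazing stand ready: set the wooden pedestal on the stand, nudge it about gently by feel until its hole drops over the locating pin and it stands flush on the steel head, then stand the bisque cup upright in the middle of the pedestal's top and let go. Never force the pedestal down on the pin or bang the cup down, and leave the two glaze jars and the test tile where they are.

Things in the scene. Friction and masses are not known exactly. Their poses are not given: they have to be found in the camera images.
- stand: Low round glazing stand, fixed to the table: wooden foot 120 mm across, steel head 108 mm across, head surface 24 mm above the table. Origin at the centre of its underside, z up. From the head rises one rigid brass locating pin, 12 mm in diameter, 14 mm high, its end bevelled by 1.5 mm, NOT at the centre (see stand_top).
- stand_top (a point): Centre of the steel head's surface, 24 mm above the table. The pin's axis lies 7.5 to 10 mm off this point, in any direction; it is locked on an eccentric, different each time and not tracked, so it must be found by feel (or seen).
- pedestal: Loose wooden pedestal, about 150 g, standing upright: a cylinder 44 mm across and 50 mm high with a dark ring line 41 mm up and a black pad on its flat top. Grasp it across the cylinder. Origin at the centre of its underside, z up.
- pedestal_hole (a point): Centre of the mouth of the pedestal's hole, same point as the pedestal's origin: a round blind hole in the underside, 15 mm across and 18 mm deep. Over the 12 mm pin it has 1.5 mm play each way; the pedestal then drops 14 mm, from the pin's end to flush on the head.
- pedestal_top (a point): Centre of the pedestal's flat top, 50 mm above its origin; 74 mm above the table when seated.
- cup: Loose unglazed pinkish cup without handle, about 150 g, 62 mm high, standing upright: 58 mm across the flat foot, 68 mm across the rim, about 63 mm across at 20 mm height. Origin at the centre of its underside, z up.
- blue_jar: Glaze jar with blue body and black lid, 64 mm across, 86 mm high, a bystander; origin at the centre of its underside.
- olive_jar: Glaze jar with olive body and white lid, 64 mm across, 86 mm high, a bystander; origin at the centre of its underside.
- tile: Glaze test tile lying flat, 56x41x9 mm, a bystander between the stand and the robot; origin at the centre of its underside.
Things that resemble listed ones, but are neither listed nor needed, are in the scene too. Of the things that look like the pedestal, the smaller one is meant.

How it is judged:
On the way, in this order (a step that is already met when the one before it is completed fails the run):
1. the pedestal is down over the pin, flush and upright on the head (z of pedestal in the frame of stand_top between -0.003 and 0.002 m and horizontal distance between pedestal and stand_top below 0.014 m and angle between pedestal's own z axis and vertical below 0.06 rad), for 0.2 s.
2. the cup stands upright on the seated pedestal (all of step 1 and z of cup in the frame of pedestal_top between -0.004 and 0.004 m and horizontal distance between cup and pedestal_top below 0.012 m and angle between cup's own z axis and vertical below 0.1 rad), for 0.2 s.
At the end, for the whole second after the job is handed in: Pedestal flush on the steel head (2 mm), within 14 mm of its centre (only possible with the pin in the hole), upright within 0.06 rad; cup standing on the pedestal's top (4 mm), within 12 mm of its middle, upright within 0.1 rad; both at rest (all of step 2 and linear speed of each of pedestal, cup below 0.01 m/s); the robot touches nothing.
It fails at once if the pedestal is forced on the stand or pin (over 40 N) (contact force between pedestal and stand above 40 N).
It fails at once if the cup is banged down on the pedestal or stand (over 50 N) (contact force between cup and pedestal above 50 N or contact force between cup and stand above 50 N).
It fails at once if the blue glaze jar is moved by more than 30 mm (distance of blue_jar from where it was at the start of the episode above 0.03 m).
It fails at once if the olive glaze jar is moved by more than 30 mm (distance of olive_jar from where it was at the start of the episode above 0.03 m).
It fails at once if the test tile is moved by more than 30 mm (distance of tile from where it was at the start of the episode above 0.03 m).
It also fails if it takes over 64 s, if anything falls off the work surface, if the arm or the gripper's body presses on something with over 40 N, if the wrist force passes 120 N, or if a joint passes its speed limit or range.

## Working session

There is one attempt and no reset: what is moved stays moved. The work goes in short steps, Python scripts to look and compute and a tool call to move; the robot and the scene stay as the last step left them, time stands still between calls to the robot, and variables do not carry over. Pictures are saved under pics/ and viewed, about 8 in all and at most 12, crops included, and the job is handed in when it is done.

Besides the shell and the picture viewer there is one more tool, called in YAML: its name, and indented under it one key for each argument. play_rows: Moves the arm, as the interface text tells. Its arguments: {"type":"object","properties":{"plan":{"type":"array","items":{"type":"array","items":{"type":"number"}}}},"required":["plan"]}

```bash
mkdir -p pics; ls; cat > h.py <<'E'
from workcell import *
import numpy as np, cv2
from scipy.spatial.transform import Rotation as R
def save(c,n): cv2.imwrite('pics/'+n,c['frame'][:,:,::-1])
def cloud(c):
    h,w=c['depth'].shape
    u,v=np.meshgrid(np.arange(w),np.arange(h))
    K=np.array([[c['fx'],0,c['cx']],[0,c['fy'],c['cy']],[0,0,1.]])
    p=cv2.undistortPoints(np.stack([u,v],-1).reshape(-1,1,2).astype(float),K,np.array(c['distortion'],float)).reshape(h,w,2)
    d=c['depth']; P=np.stack([p[...,0]*d,-p[...,1]*d,-d,np.ones_like(d)],-1)
    W=P@np.linalg.inv(np.array(c['camera_from_world'])).T
    W[d==0]=np.nan
    return W[...,:3]
def pix(c,p):
    T=np.array(c['camera_from_world']); q=T@np.append(p,1)
    K=np.array([[c['fx'],0,c['cx']],[0,c['fy'],c['cy']],[0,0,1.]])
    return cv2.projectPoints(np.array([[q[0],-q[1],-q[2]]]),np.zeros(3),np.zeros(3),K,np.array(c['distortion'],float))[0].ravel()
E
python3 - <<'E'
from h import *
o=get_obs(); print(o['clock'],o['eef_pos'],o['tool_rot'],o['grip_width'])
cs={n:camera(n) for n in('top','scene')}
for n,c in cs.items(): save(c,n+'0.png'); print(n,np.linalg.inv(np.array(c['camera_from_world']))[:3,3])
for n,c in cs.items():
  for t in ['stand','stand_top','pedestal','pedestal_top','cup','blue_jar','olive_jar','tile']:
    print(n,t,[(np.round(d['centre'],3),round(d['confidence'],2),pix(c,d['centre']).round()) for d in pinpoint(t,c)])
cv2.imwrite('pics/both.png',np.hstack([cs[n]['frame'][:,:,::-1] for n in cs])[:, :])
E
```

```text
pics
0.0 [0.11227467 0.48652289 0.20690617] [ 0.07928242  0.7026504  -0.08076645  0.70247668] 0.08519512459754129
top [ 0.47184724 -0.00733718  1.16720489]
scene [ 0.12406092 -0.48666577  0.89550901]
top stand [(array([ 0.541,  0.033, -0.   ]), 0.91, array([245., 195.])), (array([ 0.699, -0.097, -0.002]), 0.19, array([292., 138.]))]
top stand_top [(array([0.541, 0.031, 0.023]), 0.65, array([245., 194.]))]
top pedestal [(array([ 0.504,  0.2  , -0.003]), 0.82, array([184., 208.])), (array([ 0.407,  0.204, -0.004]), 0.76, array([182., 244.]))]
top pedestal_top [(array([0.405, 0.202, 0.075]), 0.78, array([177., 246.])), (array([0.502, 0.205, 0.05 ]), 0.74, array([178., 208.]))]
top cup [(array([ 0.452, -0.218,  0.001]), 0.81, array([338., 227.]))]
top blue_jar [(array([ 0.698, -0.094, -0.002]), 0.67, array([291., 138.])), (array([ 0.378,  0.043, -0.001]), 0.3, array([241., 255.]))]
top olive_jar [(array([0.688, 0.167, 0.005]), 0.57, array([196., 141.]))]
top tile [(array([0.378, 0.044, 0.002]), 0.62, array([241., 255.]))]
scene stand [(array([ 0.54 ,  0.033, -0.002]), 0.55, array([244., 191.]))]
scene stand_top [(array([0.544, 0.031, 0.028]), 0.61, array([245., 184.]))]
scene pedestal [(array([0.403, 0.2  , 0.004]), 0.67, array([166., 182.])), (array([0.505, 0.201, 0.004]), 0.53, array([196., 162.])), (array([0.687, 0.171, 0.002]), 0.21, array([250., 136.]))]
scene pedestal_top [(array([0.399, 0.203, 0.075]), 0.71, array([159., 165.])), (array([0.506, 0.197, 0.045]), 0.52, array([195., 153.]))]
scene cup [(array([ 0.457, -0.22 ,  0.   ]), 0.75, array([290., 273.]))]
scene blue_jar [(array([ 0.695, -0.098,  0.   ]), 0.71, array([319., 187.])), (array([ 0.502,  0.198, -0.001]), 0.18, array([196., 164.]))]
scene olive_jar [(array([0.686, 0.171, 0.001]), 0.7, array([250., 136.]))]
scene tile [(array([0.379, 0.04 , 0.002]), 0.88, array([195., 224.]))]
```

```bash
python3 - <<'E'
from h import *
c=camera('top'); W=cloud(c); s=camera('scene'); Ws=cloud(s)
def fit(W,xy,r,z0,z1,l):
    m=(np.hypot(W[...,0]-xy[0],W[...,1]-xy[1])<r)&(W[...,2]>z0)&(W[...,2]<z1)
    p=W[m]; 
    if len(p)<5: print(l,len(p));return
    e,rr=cv2.minEnclosingCircle(p[:,:2].astype(np.float32)); print(l,len(p),'mean',p.mean(0).round(4),'circ',np.round(e,4),round(rr,4))
for n,w in(('top',W),('scene',Ws)):
    print(n)
    fit(w,(.504,.2),.05,.04,.06,'ped'); fit(w,(.405,.202),.05,.05,.09,'bigped')
    fit(w,(.541,.032),.08,.018,.03,'head'); fit(w,(.541,.032),.04,.031,.06,'pin'); fit(w,(.455,-.219),.06,.05,.075,'cup')
a=c['frame'][90:330,120:420,::-1]; b=s['frame'][110:350,120:420,::-1]
cv2.imwrite('pics/a.png',cv2.resize(np.vstack([a,b]),None,fx=1.25,fy=1.25,interpolation=3))
t=c['frame'][165:225,215:275,::-1]; u=s['frame'][155:215,215:275,::-1]
cv2.imwrite('pics/b.png',cv2.resize(np.hstack([t,u]),None,fx=6.6,fy=6.6,interpolation=3))
E
```

```text
top
ped 206 mean [0.502  0.2023 0.0497] circ [0.5015 0.2026] 0.0212
bigped 511 mean [0.4033 0.1999 0.072 ] circ [0.4027 0.2015] 0.0319
head 1261 mean [0.5378 0.0352 0.0237] circ [0.5369 0.0342] 0.0576
pin 16 mean [0.5309 0.0326 0.0372] circ [0.5315 0.0329] 0.0057
cup 148 mean [ 0.4549 -0.218   0.0596] circ [ 0.4548 -0.2173] 0.035
scene
ped 166 mean [0.5026 0.1961 0.0511] circ [0.5049 0.1985] 0.022
bigped 475 mean [0.4019 0.1927 0.071 ] circ [0.405  0.1996] 0.0326
head 1135 mean [0.5374 0.0288 0.026 ] circ [0.5386 0.0311] 0.0586
pin 21 mean [0.5306 0.0293 0.0379] circ [0.524 0.04 ] 0.0205
cup 273 mean [ 0.4565 -0.2204  0.0594] circ [ 0.457 -0.22 ] 0.0349
```

View pics/a.png

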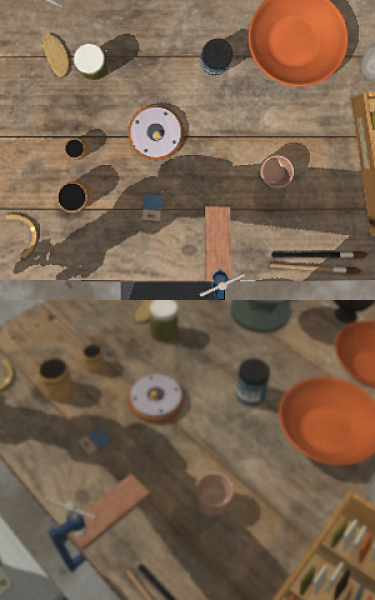

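View pics/b.png

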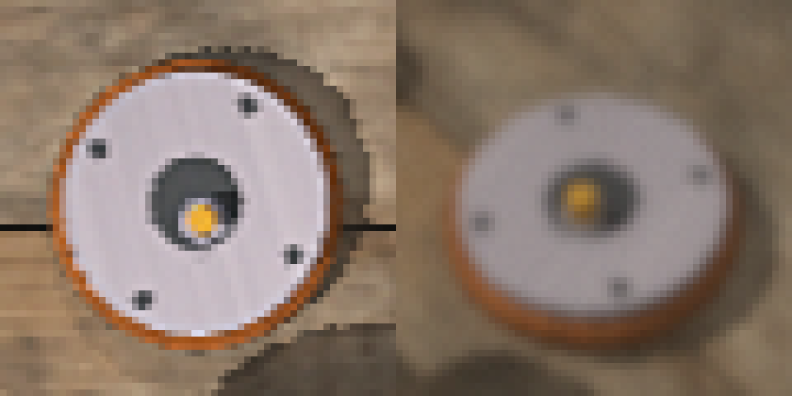

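The images show the pin standing out from the head (top picture at about px (245,198), head centre at about (245,196)). The small pedestal is behind the big one, near (0.503, 0.200). I'll compute the approach.

```bash
cat >> h.py <<'E'
def go(p=None,yaw=None,a=None):
    """print turn about tool x to reach yaw of tool y (deg) pointing down, and shift in tool axes (mm) before / after turn"""
    o=get_obs() if a is None else a; Rm=R.from_quat(o['tool_rot']).as_matrix(); e=np.array(o['eef_pos'])
    print('t',round(o['clock'],2),'eef',e.round(4),'yaw',np.degrees(np.arctan2(Rm[1,1],Rm[0,1])).round(2),'tilt',np.degrees(np.arccos(-Rm[2,0])).round(2),'w',round(o['grip_width'],4),'F',np.round(o['ft_force'],2),'q',np.round(o['joint_pos'],2))
    if p is None: return
    s=Rm.T@(np.array(p)-e)*1e3; print('shift now-axes',s.round(1))
    if yaw is not None:
        y=np.radians(yaw); c,n=np.cos(y),np.sin(y)
        T=np.array([[0,c,n],[0,n,-c],[-1,0,0]])
        print('rotvec',R.from_matrix(Rm.T@T).as_rotvec().round(4),'shift after',(T.T@(np.array(p)-e)*1e3).round(1))
E
python3 -c "
from h import *
go([.503,.2005,.13],90)
go([.503,.2005,.13],-90)"
```

```text
t 1.0 eef [0.1124 0.4872 0.2078] yaw 77.01 tilt 0.0 w 0.0853 F [-1.01 -0.51 -0.51] q [ 1.34  0.24  0.    1.34 -0.    1.57]
shift now-axes [  77.8 -191.5  445. ]
rotvec [-0.2268  0.      0.    ] shift after [  77.8 -286.7  390.6]
t 1.0 eef [0.1124 0.4872 0.2078] yaw 77.01 tilt 0.0 w 0.0853 F [-1.01 -0.51 -0.51] q [ 1.34  0.24  0.    1.34 -0.    1.57]
shift now-axes [  77.8 -191.5  445. ]
rotvec [ 2.9148  0.     -0.    ] shift after [  77.8  286.7 -390.6]
```

play_rows:
  plan:
    - [0,0,0,-0.1134,0,0,-1]
    - [0,0,0,-0.1134,0,0,-1]
    - [0,-20,28,0,0,0,-1]
    - [0,-20,28,0,0,0,-1]
    - [0,-20,28,0,0,0,-1]
    - [0,-20,28,0,0,0,-1]
    - [0,-20,28,0,0,0,-1]
    - [0,-20,28,0,0,0,-1]
    - [0,-20,28,0,0,0,-1]
    - [0,-20,28,0,0,0,-1]
    - [0,-20,28,0,0,0,-1]
    - [0,-20,28,0,0,0,-1]
    - [0,-20,28,0,0,0,-1]
    - [0,-20,28,0,0,0,-1]
    - [0,-20,28,0,0,0,-1]
    - [20,-20,16,0,0,0,-1]
    - [20,-6,0,0,0,0,-1]
    - [20,0,0,0,0,0,-1]
    - [10,0,0,0,0,0,-1]
    - [0,0,0,0,0,0,-1]

```text
clock: 2.67
eef_pos: [0.4906, 0.2003, 0.1352]
tool_rot: [-0.001, 0.709, -0.001, 0.705]
ft_force: [0.6, -0.4, -0.3]
grip_width: 0.0853
```

```bash
python3 - <<'E'
from h import *
go([.503,.2005,.013],90)
c=camera('wrist'); W=cloud(c); save(c,'w1.png')
m=(np.hypot(W[...,0]-.503,W[...,1]-.2)<.05)&(W[...,2]>.035)&(W[...,2]<.06)
p=W[m]; print(len(p),p.mean(0) if len(p) else '')
if len(p): print(cv2.minEnclosingCircle(p[p[:,2]>.045][:,:2].astype(np.float32)))
for t in('pedestal','pedestal_top'):print([(np.round(d['centre'],4),d['confidence']) for d in pinpoint(t,c)])
print(np.array(c['camera_from_world']).round(3))
E
```

```text
t 2.67 eef [0.4906 0.2003 0.1352] yaw 89.98 tilt 0.32 w 0.0853 F [ 0.61 -0.37 -0.3 ] q [ 0.39  0.35 -0.04  1.19  0.    0.39]
shift now-axes [122.1   0.5  13.1]
rotvec [-0.0004 -0.0052  0.002 ] shift after [122.2   0.2  12.4]
2241 [0.50165702 0.20133234 0.04988703]
((0.5044282674789429, 0.20126870274543762), 0.02206852100789547)
[(array([ 0.4053,  0.202 , -0.003 ]), 0.72), (array([0.5055, 0.1991, 0.0006]), 0.66)]
[(array([0.4076, 0.2063, 0.0735]), 0.62), (array([0.5063, 0.201 , 0.0523]), 0.59)]
[[ 0.     1.    -0.001 -0.2  ]
 [-0.948 -0.    -0.318  0.483]
 [-0.318  0.001  0.948 -0.157]
 [ 0.     0.     0.     1.   ]]
```

View pics/w1.png

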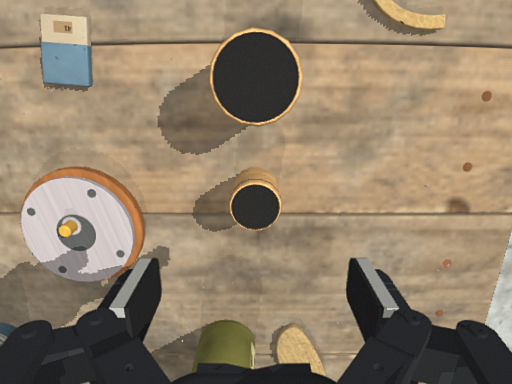

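```bash
python3 - <<'E'
from h import *
go()
c=camera('wrist'); W=cloud(c)
d=np.hypot(W[...,0]-.5375,W[...,1]-.0325)
h=W[(d<.07)&(W[...,2]>.019)&(W[...,2]<.029)]
print('head',len(h),cv2.minEnclosingCircle(h[:,:2].astype(np.float32)), h[:,2].mean())
k=(d<.03)&(W[...,2]>.030)
p=W[k]; print('pin',len(p),p.min(0),p.max(0)); q=p[p[:,2]>.036]; print(len(q),q.mean(0),cv2.minEnclosingCircle(q[:,:2].astype(np.float32)))
E
```

```text
t 2.82 eef [0.4929 0.2019 0.1389] yaw 90.05 tilt 0.1 w 0.0853 F [-0.3  -0.14  0.64] q [ 0.39  0.34 -0.04  1.19  0.    0.39]
head 8891 ((0.5404866337776184, 0.03295904025435448), 0.05459396541118622) 0.024335424330595015
pin 178 [0.52662752 0.02506054 0.03014156] [0.53833736 0.03611357 0.04009963]
116 [0.53223134 0.0306219  0.0378669 ] ((0.5326328873634338, 0.03023025579750538), 0.005973760038614273)
```

play_rows:
  plan:
    - [0,0,4,0,0,0,-1]
    - [0,1,9,0,0,0,-1]
    - [10,0,0,0,0,0,-1]
    - [15,0,0,0,0,0,-1]
    - [15,0,0,0,0,0,-1]
    - [15,0,0,0,0,0,-1]
    - [15,0,0,0,0,0,-1]
    - [15,0,0,0,0,0,-1]
    - [15,0,0,0,0,0,-1]
    - [13,0,0,0,0,0,-1]
    - [8,0,0,0,0,0,-1]
    - [0,0,0,0,0,0,-1]
    - [0,0,0,0,0,0,-1]

```text
clock: 3.95
eef_pos: [0.5053, 0.2021, 0.0164]
tool_rot: [-0.0, 0.707, -0.0, 0.707]
ft_force: [0.2, 0.6, 0.3]
grip_width: 0.0853
```

```bash
python3 -c "
from h import *
go([.5035,.2012,.012],90)"
```

```text
t 3.95 eef [0.5053 0.2021 0.0164] yaw 90.0 tilt 0.06 w 0.0853 F [0.17 0.55 0.26] q [ 0.38  0.48 -0.17  0.92  0.    0.38]
shift now-axes [ 4.4 -0.9 -1.7]
rotvec [-0.     -0.0009  0.0004] shift after [ 4.4 -0.9 -1.8]
```

play_rows:
  plan:
    - [4,-1,-1,0,0,0,-1]
    - [0,0,0,0,0,0,-1]
    - [0,0,0,0,0,0,0]
    - [0,0,0,0,0,0,0.3]
    - [0,0,0,0,0,0,0.6]
    - [0,0,0,0,0,0,1]
    - [0,0,0,0,0,0,1]
    - [0,0,0,0,0,0,1]
    - [0,0,0,0,0,0,1]
    - [0,0,0,0,0,0,1]
    - [0,0,0,0,0,0,1]
    - [0,0,0,0,0,0,1]

```text
clock: 4.95
eef_pos: [0.5052, 0.2015, 0.0137]
tool_rot: [0.0, 0.706, 0.0, 0.708]
ft_force: [-0.1, -0.3, 6.0]
grip_width: 0.0414
```

```bash
python3 - <<'E'
from h import *
go()
c=camera('wrist'); W=cloud(c)
m=(np.hypot(W[...,0]-.504,W[...,1]-.201)<.026)&(abs(W[...,2]-.05)<.004)
p=W[m];print(len(p),p.mean(0),cv2.minEnclosingCircle(p[:,:2].astype(np.float32)))
go()
E
```

```text
t 4.95 eef [0.5052 0.2015 0.0137] yaw 90.0 tilt 0.11 w 0.0414 F [-0.12 -0.27  5.98] q [ 0.38  0.48 -0.18  0.9  -0.    0.38]
6437 [0.50230456 0.20129525 0.05060273] ((0.5022560358047485, 0.20105190575122833), 0.025426186621189117)
t 5.0 eef [0.5052 0.2014 0.0137] yaw 90.0 tilt 0.11 w 0.0414 F [-0.27  0.11  4.82] q [ 0.38  0.48 -0.18  0.9  -0.    0.38]
```

play_rows:
  plan:
    - [-4,0,0,0,0,0,1]
    - [-10,0,0,0,0,0,1]
    - [-16,0,0,0,0,0,1]
    - [-20,0,0,0,0,0,1]
    - [-20,0,0,0,0,0,1]
    - [-5,-10,2,0,0,0,1]
    - [0,-20,3,0,0,0,1]
    - [0,-20,3,0,0,0,1]
    - [0,-20,3,0,0,0,1]
    - [0,-20,3,0,0,0,1]
    - [0,-20,3,0,0,0,1]
    - [0,-20,3,0,0,0,1]
    - [0,-20,3,0,0,0,1]
    - [0,-15,3,0,0,0,1]
    - [0,-6,2,0,0,0,1]
    - [0,0,0,0,0,0,1]
    - [0,0,0,0,0,0,1]
    - [0,0,0,0,0,0,1]

```text
clock: 6.5
eef_pos: [0.5321, 0.0308, 0.0876]
tool_rot: [-0.0, 0.707, 0.0, 0.707]
ft_force: [-0.2, -0.5, -0.9]
grip_width: 0.0405
```

```bash
python3 - <<'E'
from h import *
go()
c=camera('wrist'); W=cloud(c); save(c,'w2.png'); go()
e=np.array(get_obs()['eef_pos'])
m=(np.hypot(W[...,0]-e[0],W[...,1]-e[1])<.030)&(abs(W[...,2]-e[2]-.037)<.004)
p=W[m];print('top',len(p),p.mean(0),cv2.minEnclosingCircle(p[:,:2].astype(np.float32)))
d=np.hypot(W[...,0]-.54,W[...,1]-.032)
h=W[(d<.07)&(W[...,2]>.019)&(W[...,2]<.029)]; print('head',len(h),cv2.minEnclosingCircle(h[:,:2].astype(np.float32)))
p=W[(d<.03)&(W[...,2]>.030)&(W[...,2]<.045)]; print('pin',len(p),p.mean(0) if len(p) else '')
E
```

```text
t 6.5 eef [0.5321 0.0308 0.0876] yaw 90.04 tilt 0.04 w 0.0405 F [-0.23 -0.47 -0.87] q [ 0.06  0.39 -0.12  1.07  0.    0.06]
t 6.55 eef [0.5321 0.031  0.0876] yaw 90.07 tilt 0.03 w 0.0409 F [-0.27  0.42 -0.81] q [ 0.06  0.39 -0.11  1.07  0.    0.06]
top 6547 [0.52931859 0.030785   0.12447054] ((0.5254988670349121, 0.030969878658652306), 0.029278311878442764)
head 9624 ((0.5405380129814148, 0.03258780390024185), 0.05410921201109886)
pin 0
```

View pics/w2.png

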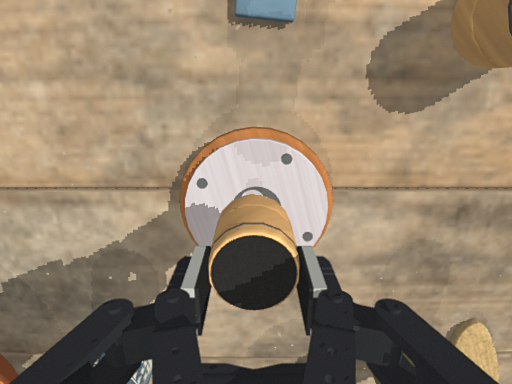

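The pedestal is held upright above the stand; its top is at about px (254,271) and the recess around the pin just shows at (258,190). I'll refine where the pedestal sits relative to the TCP.

```bash
python3 - <<'E'
from h import *
c=camera('wrist'); W=cloud(c); e=np.array(get_obs()['eef_pos'])
f=c['frame'].astype(int)
m=(abs(W[...,2]-.1245)<.004)&(abs(W[...,1]-e[1])<.023)&(abs(W[...,0]-e[0])<.03)
for nm,mm in(('all',m),('pad',m&(f.max(-1)<60))):
    p=W[mm]; lo,hi=np.percentile(p,[.5,99.5],axis=0); print(nm,len(p),p.mean(0).round(4),((lo+hi)/2).round(4),(hi-lo).round(4))
# plane tilt
p=W[m&(f.max(-1)<60)]; A=np.c_[p[:,:2],np.ones(len(p))]; print('slope',np.linalg.lstsq(A,p[:,2],rcond=None)[0][:2])
# side wall: ring of points lower than top
q=W[(np.hypot(W[...,0]-e[0],W[...,1]-e[1])<.035)&(W[...,2]>.07)&(W[...,2]<.118)&(W[...,0]<e[0]-.01)&(abs(W[...,1]-e[1])<.018)]
from scipy.optimize import least_squares
r=least_squares(lambda s:np.hypot(q[:,0]-s[0],q[:,1]-s[1])-.022,e[:2],loss='soft_l1',f_scale=.001);print('wall',len(q),r.x,np.abs(r.fun).mean()); print(q[:,2].min())
E
```

```text
all 6361 [0.5295 0.0309 0.1245] [0.531  0.0312 0.1242] [0.0409 0.0428 0.0068]
pad 5084 [0.5313 0.031  0.1247] [0.5321 0.0309 0.1249] [0.0374 0.0416 0.0054]
slope [-0.00635837  0.00095029]
wall 1994 [0.53240572 0.03090795] 0.00020196564986155912
0.07549590010101623
```

play_rows:
  plan:
    - [5,-0.7,0,0,0,0,1]
    - [10,0,0,0,0,0,1]
    - [10,0,0,0,0,0,1]
    - [5,0,0,0,0,0,1]
    - [2,0,0,0,0,0,1]
    - [1,0,0,0,0,0,1]
    - [1,0,0,0,0,0,1]
    - [1,0,0,0,0,0,1]
    - [0,0,0,0,0,0,1]
    - [0,0,0,0,0,0,1]

```text
clock: 7.43
eef_pos: [0.5327, 0.0295, 0.0531]
tool_rot: [0.0, 0.707, -0.0, 0.707]
ft_force: [0.2, 0.1, -1.6]
grip_width: 0.0409
```

play_rows:
  plan:
    - [1,0,0,0,0,0,1]
    - [1,0,0,0,0,0,1]
    - [0,0,0,0,0,0,1]
    - [1,0,0,0,0,0,1]
    - [0,0,0,0,0,0,1]

```text
clock: 7.85
eef_pos: [0.5323, 0.0295, 0.0496]
tool_rot: [-0.0, 0.707, -0.0, 0.707]
ft_force: [0.2, -0.8, -1.0]
grip_width: 0.0409
```

play_rows:
  plan:
    - [1,0,0,0,0,0,1]
    - [1,0,0,0,0,0,1]
    - [0,0,0,0,0,0,1]
    - [1,0,0,0,0,0,1]
    - [0,0,0,0,0,0,1]

```text
clock: 8.27
eef_pos: [0.5323, 0.0295, 0.0466]
tool_rot: [-0.0, 0.707, 0.0, 0.707]
ft_force: [-0.4, -0.1, -1.3]
grip_width: 0.0414
```

play_rows:
  plan:
    - [1,0,0,0,0,0,1]
    - [1,0,0,0,0,0,1]
    - [1,0,0,0,0,0,1]
    - [1,0,0,0,0,0,1]
    - [1,0,0,0,0,0,1]
    - [1,0,0,0,0,0,1]
    - [0,0,0,0,0,0,1]
    - [0,0,0,0,0,0,1]

```text
clock: 8.93
eef_pos: [0.5324, 0.0295, 0.0407]
tool_rot: [-0.0, 0.707, -0.0, 0.707]
ft_force: [-0.2, 0.4, -1.3]
grip_width: 0.0414
```

play_rows:
  plan:
    - [1,0,0,0,0,0,1]
    - [0,0,0,0,0,0,1]
    - [1,0,0,0,0,0,1]
    - [0,0,0,0,0,0,1]
    - [0.5,0,0,0,0,0,1]
    - [0,0,0,0,0,0,1]

```text
clock: 9.43
eef_pos: [0.5323, 0.0295, 0.0382]
tool_rot: [-0.0, 0.707, 0.0, 0.707]
ft_force: [0.6, 0.3, -1.1]
grip_width: 0.0412
```

play_rows:
  plan:
    - [0.5,0,0,0,0,0,1]
    - [0,0,0,0,0,0,1]
    - [0.5,0,0,0,0,0,1]
    - [0,0,0,0,0,0,1]
    - [0,0,0,0,0,0,1]

```text
clock: 9.85
eef_pos: [0.5325, 0.0295, 0.0378]
tool_rot: [-0.0, 0.707, 0.0, 0.707]
ft_force: [-1.5, -0.3, 4.4]
grip_width: 0.041
```

Flush contact, gently. Release and retreat.

play_rows:
  plan:
    - [0,0,0,0,0,0,0.3]
    - [0,0,0,0,0,0,-0.2]
    - [0,0,0,0,0,0,-1]
    - [0,0,0,0,0,0,-1]
    - [0,0,0,0,0,0,-1]
    - [0,0,0,0,0,0,-1]
    - [0,0,0,0,0,0,-1]
    - [-10,0,0,0,0,0,-1]
    - [-20,0,0,0,0,0,-1]
    - [-30,0,0,0,0,0,-1]
    - [-30,0,0,0,0,0,-1]
    - [-30,0,0,0,0,0,-1]
    - [-20,0,0,0,0,0,-1]
    - [0,0,0,0,0,0,-1]
    - [0,0,0,0,0,0,-1]

```text
clock: 11.1
eef_pos: [0.5336, 0.0296, 0.1795]
tool_rot: [0.0, 0.706, 0.0, 0.709]
ft_force: [-0.2, 0.0, 0.1]
grip_width: 0.0856
```

```bash
python3 - <<'E'
from h import *
from scipy.optimize import least_squares
c=camera('wrist'); W=cloud(c); save(c,'w3.png'); e=np.array([.5325,.0303])
d=np.hypot(W[...,0]-e[0],W[...,1]-e[1])
p=W[(d<.03)&(abs(W[...,2]-.074)<.006)]; print('top',len(p),p.mean(0).round(4),cv2.minEnclosingCircle(p[:,:2].astype(np.float32)))
A=np.c_[p[:,:2],np.ones(len(p))]; print('slope',np.linalg.lstsq(A,p[:,2],rcond=None)[0][:2])
q=W[(d<.035)&(W[...,2]>.03)&(W[...,2]<.067)&(W[...,0]<.525)]
if len(q)>20:
  r=least_squares(lambda s:np.hypot(q[:,0]-s[0],q[:,1]-s[1])-.022,e,loss='soft_l1',f_scale=.001);print('wall',len(q),r.x,np.abs(r.fun).mean())
h=W[(np.hypot(W[...,0]-.54,W[...,1]-.032)<.07)&(abs(W[...,2]-.024)<.004)]; print('headz',h[:,2].mean())
go([.456,-.219,.2],90)
for n in('top','scene'):
  k=camera(n); V=cloud(k); m=(np.hypot(V[...,0]-.456,V[...,1]+.219)<.05)&(V[...,2]>.055)&(V[...,2]<.075)
  x=V[m]; print(n,len(x),x.mean(0),cv2.minEnclosingCircle(x[:,:2].astype(np.float32)))
  print([np.round(b['centre'],4) for b in pinpoint('cup',k)[:2]])
E
```

```text
top 1935 [0.5308 0.0296 0.0746] ((0.5321308970451355, 0.029726315289735794), 0.022026509046554565)
slope [ 0.02560636 -0.00051346]
wall 317 [0.53272411 0.02951558] 0.0001554726843723274
headz 0.02455662547180242
t 11.15 eef [0.5325 0.0295 0.1778] yaw 90.0 tilt 0.06 w 0.0856 F [-0.08  0.1  -0.47] q [ 0.06  0.32  0.03  1.28 -0.    0.06]
shift now-axes [ -22.2 -248.5  -76.5]
rotvec [ 0.      0.0011 -0.    ] shift after [ -22.2 -248.5  -76.5]
top 135 [ 0.45447337 -0.21796283  0.06029822] ((0.45471709966659546, -0.21677765250205994), 0.03462299704551697)
[array([ 0.4549, -0.2209, -0.0009])]
scene 214 [ 0.4565999  -0.21980716  0.06145765] ((0.4567052721977234, -0.22021254897117615), 0.034723177552223206)
[array([ 0.4564, -0.2195, -0.0026])]
```

View pics/w3.png

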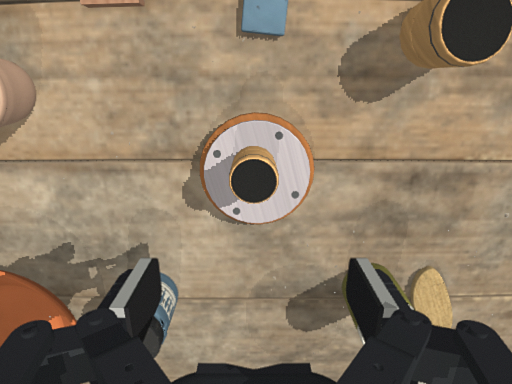

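play_rows:
  plan:
    - [-10,-5,-2,0,0,0,-1]
    - [-10,-15,-4,0,0,0,-1]
    - [-10,-22,-7,0,0,0,-1]
    - [0,-22,-7,0,0,0,-1]
    - [0,-22,-7,0,0,0,-1]
    - [0,-22,-7,0,0,0,-1]
    - [0,-22,-7,0,0,0,-1]
    - [0,-22,-7,0,0,0,-1]
    - [0,-22,-7,0,0,0,-1]
    - [0,-22,-7,0,0,0,-1]
    - [10,-22,-7,0,0,0,-1]
    - [20,-20,-6,0,0,0,-1]
    - [20,-10,-2,0,0,0,-1]
    - [10,0,0,0,0,0,-1]
    - [0,0,0,0,0,0,-1]
    - [0,0,0,0,0,0,-1]

```text
clock: 12.68
eef_pos: [0.4551, -0.2179, 0.1472]
tool_rot: [0.0, 0.708, 0.0, 0.707]
ft_force: [1.1, 0.2, 0.4]
grip_width: 0.085
```

```bash
python3 - <<'E'
from h import *
from scipy.optimize import least_squares
c=camera('wrist'); W=cloud(c); save(c,'w4.png'); e=np.array([.456,-.219])
d=np.hypot(W[...,0]-e[0],W[...,1]-e[1])
p=W[(d<.045)&(abs(W[...,2]-.062)<.003)]
print('rim',len(p),p.mean(0).round(4),cv2.minEnclosingCircle(p[:,:2].astype(np.float32)))
q=W[(d<.045)&(d>.024)&(W[...,2]>.005)&(W[...,2]<.055)&(W[...,0]<.44)]
if len(q)>20:
  r=least_squares(lambda s:np.hypot(q[:,0]-s[0],q[:,1]-s[1])-(.029+.005*q[:,2]/.062),e,loss='soft_l1',f_scale=.001);print('wall',len(q),r.x,np.abs(r.fun).mean())
go([*(r.x if len(q)>20 else e),.012],90)
E
```

```text
rim 1132 [ 0.4544 -0.2192  0.0616] ((0.45649051666259766, -0.21922895312309265), 0.034245990216732025)
wall 269 [ 0.45632734 -0.21888057] 0.00019760979018895592
t 12.73 eef [ 0.4559 -0.218   0.148 ] yaw 90.05 tilt 0.03 w 0.0851 F [ 0.06  0.5  -0.98] q [-0.45  0.28 -0.09  1.19  0.   -0.45]
shift now-axes [136.   -0.9   0.3]
rotvec [ 0.0009  0.0005 -0.0001] shift after [136.   -0.9   0.4]
```

View pics/w4.png

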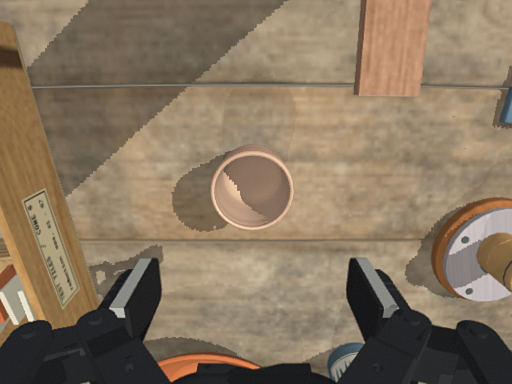

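Cup rim at px (252,188), centre (0.4564, -0.2190), with clearance to the rack and the board. Descend and grip.

play_rows:
  plan:
    - [8,-1,0.4,0,0,0,-1]
    - [15,0,0,0,0,0,-1]
    - [20,0,0,0,0,0,-1]
    - [20,0,0,0,0,0,-1]
    - [20,0,0,0,0,0,-1]
    - [20,0,0,0,0,0,-1]
    - [15,0,0,0,0,0,-1]
    - [12,0,0,0,0,0,-1]
    - [6,0,0,0,0,0,-1]
    - [0,0,0,0,0,0,-1]
    - [0,0,0,0,0,0,-0.7]
    - [0,0,0,0,0,0,-0.5]
    - [0,0,0,0,0,0,-0.3]
    - [0,0,0,0,0,0,0]
    - [0,0,0,0,0,0,0.5]
    - [0,0,0,0,0,0,1]
    - [0,0,0,0,0,0,1]
    - [0,0,0,0,0,0,1]
    - [0,0,0,0,0,0,1]

```text
clock: 14.32
eef_pos: [0.4575, -0.2197, 0.0131]
tool_rot: [-0.0, 0.706, -0.0, 0.708]
ft_force: [0.7, 1.1, 6.9]
grip_width: 0.0656
```

play_rows:
  plan:
    - [-4,0,0,0,0,0,1]
    - [-8,0,0,0,0,0,1]
    - [-14,0,0,0,0,0,1]
    - [-20,0,0,0,0,0,1]
    - [-20,0,0,0,0,0,1]
    - [-20,0,0,0,0,0,1]
    - [-16,0,0,0,0,0,1]
    - [-8,5,2,0,0,0,1]
    - [0,12,4,0,0,0,1]
    - [0,20,6,0,0,0,1]
    - [0,25,8,0,0,0,1]
    - [0,25,8,0,0,0,1]
    - [0,25,8,0,0,0,1]
    - [0,25,8,0,0,0,1]
    - [0,25,8,0,0,0,1]
    - [0,25,8,0,0,0,1]
    - [0,20,6,0,0,0,1]
    - [0,12,3,0,0,0,1]
    - [0,5,1,0,0,0,1]
    - [0,0,0,0,0,0,1]

```text
clock: 15.98
eef_pos: [0.5252, 0.0057, 0.1205]
tool_rot: [-0.001, 0.708, 0.001, 0.706]
ft_force: [-0.2, 0.2, -0.2]
grip_width: 0.0658
```

```bash
python3 - <<'E'
from h import *
from scipy.optimize import least_squares
c=camera('wrist'); W=cloud(c); save(c,'w5.png'); o=get_obs(); go(); E=np.array(o['eef_pos']); e=E[:2]; zb=E[2]-.0135
d=np.hypot(W[...,0]-e[0],W[...,1]-e[1])
p=W[(d<.045)&(abs(W[...,2]-zb-.062)<.004)&(abs(W[...,1]-e[1])<.03)]
print('rim',len(p),p.mean(0).round(4),cv2.minEnclosingCircle(p[:,:2].astype(np.float32)))
q=W[(d<.045)&(d>.024)&(W[...,2]>zb-.01)&(W[...,2]<zb+.055)&(W[...,0]<e[0]-.012)&(abs(W[...,1]-e[1])<.026)]
print(len(q),'lowest',np.sort(q[:,2])[:5])
r=least_squares(lambda s:np.hypot(q[:,0]-s[0],q[:,1]-s[1])-(.029+.005*(q[:,2]-zb)/.062),e,loss='soft_l1',f_scale=.001);print('wall',r.x,np.abs(r.fun).mean())
print('need shift y,z mm',(.0295-r.x[1])*1e3,(.5327-r.x[0])*1e3)
E
```

```text
t 16.03 eef [0.5251 0.0047 0.1206] yaw 90.05 tilt 0.1 w 0.0654 F [-0.29 -0.55 -1.67] q [ 0.01  0.34 -0.09  1.14 -0.    0.01]
rim 3847 [0.5229 0.0038 0.1684] ((0.5252090692520142, 0.005593343172222376), 0.034382328391075134)
2230 lowest [0.11720939 0.11777181 0.1181561  0.11860214 0.11866001]
wall [0.52498849 0.00614551] 0.00022325375358913342
need shift y,z mm 23.354489061685825 7.711505352260506
```

View pics/w5.png

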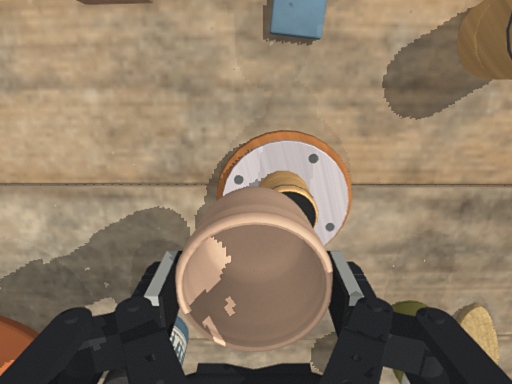

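play_rows:
  plan:
    - [0,6,2,0,0,0,1]
    - [0,9,3,0,0,0,1]
    - [0,6,2,0,0,0,1]
    - [0,3,0.6,0,0,0,1]
    - [6,0,0,0,0,0,1]
    - [8,0,0,0,0,0,1]
    - [6,0,0,0,0,0,1]
    - [4,0,0,0,0,0,1]
    - [2,0,0,0,0,0,1]
    - [0,0,0,0,0,0,1]
    - [0,0,0,0,0,0,1]

```text
clock: 16.95
eef_pos: [0.5333, 0.0283, 0.0952]
tool_rot: [0.0, 0.707, -0.0, 0.707]
ft_force: [1.2, -0.9, -1.9]
grip_width: 0.0656
```

```bash
python3 - <<'E'
from h import *
from scipy.optimize import least_squares
c=camera('wrist'); W=cloud(c); save(c,'w6.png'); o=get_obs(); go(); E=np.array(o['eef_pos']); e=E[:2]; zb=E[2]-.0135
d=np.hypot(W[...,0]-e[0],W[...,1]-e[1])
p=W[(d<.045)&(abs(W[...,2]-zb-.062)<.004)&(abs(W[...,1]-e[1])<.03)]
print('rim',len(p),p.mean(0).round(4),cv2.minEnclosingCircle(p[:,:2].astype(np.float32)))
q=W[(d<.045)&(d>.024)&(W[...,2]>zb+.005)&(W[...,2]<zb+.055)&(W[...,0]<e[0]-.012)&(abs(W[...,1]-e[1])<.026)]
r=least_squares(lambda s:np.hypot(q[:,0]-s[0],q[:,1]-s[1])-(.029+.005*(q[:,2]-zb)/.062),e,loss='soft_l1',f_scale=.001);print('cup',r.x,np.abs(r.fun).mean())
d=np.hypot(W[...,0]-.5327,W[...,1]-.0295)
q=W[(d<.03)&(W[...,2]>.03)&(W[...,2]<.065)&(W[...,0]<.525)]
if len(q)>20:
  r=least_squares(lambda s:np.hypot(q[:,0]-s[0],q[:,1]-s[1])-.022,[.5327,.0295],loss='soft_l1',f_scale=.001);print('ped wall',len(q),r.x,np.abs(r.fun).mean())
E
```

```text
t 17.0 eef [0.5336 0.0284 0.0954] yaw 89.99 tilt 0.02 w 0.0656 F [ 0.72 -0.35 -1.78] q [ 0.05  0.38 -0.1   1.09 -0.    0.05]
rim 3776 [0.5307 0.0289 0.1431] ((0.5335782766342163, 0.028217319399118423), 0.03451206535100937)
cup [0.5330588  0.02878668] 0.00021363639642456251
ped wall 698 [0.53284098 0.02944595] 0.0001714576799914838
```

play_rows:
  plan:
    - [2,0.6,0,0,0,0,1]
    - [2,0,0,0,0,0,1]
    - [1,0,0,0,0,0,1]
    - [0.5,0,0,0,0,0,1]
    - [0.5,0,0,0,0,0,1]
    - [0,0,0,0,0,0,1]
    - [0,0,0,0,0,0,1]

```text
clock: 17.58
eef_pos: [0.5334, 0.0291, 0.0893]
tool_rot: [-0.0, 0.707, 0.0, 0.707]
ft_force: [0.1, 0.1, -2.0]
grip_width: 0.0656
```

play_rows:
  plan:
    - [0.5,0,0,0,0,0,1]
    - [0,0,0,0,0,0,1]
    - [0.5,0,0,0,0,0,1]
    - [0,0,0,0,0,0,1]
    - [0,0,0,0,0,0,1]

```text
clock: 18.0
eef_pos: [0.5334, 0.0291, 0.0883]
tool_rot: [0.0, 0.707, 0.0, 0.707]
ft_force: [0.4, 0.7, -1.8]
grip_width: 0.0653
```

play_rows:
  plan:
    - [0.5,0,0,0,0,0,1]
    - [0,0,0,0,0,0,1]
    - [0,0,0,0,0,0,1]

```text
clock: 18.25
eef_pos: [0.5334, 0.0291, 0.0878]
tool_rot: [-0.0, 0.707, 0.0, 0.707]
ft_force: [0.1, 0.3, -1.5]
grip_width: 0.0654
```

play_rows:
  plan:
    - [0.4,0,0,0,0,0,1]
    - [0,0,0,0,0,0,1]
    - [0,0,0,0,0,0,1]

```text
clock: 18.5
eef_pos: [0.5334, 0.0291, 0.0874]
tool_rot: [-0.0, 0.707, -0.0, 0.707]
ft_force: [0.2, -0.4, -1.1]
grip_width: 0.0653
```

play_rows:
  plan:
    - [0.4,0,0,0,0,0,1]
    - [0,0,0,0,0,0,1]
    - [0,0,0,0,0,0,1]

```text
clock: 18.75
eef_pos: [0.5336, 0.0291, 0.0872]
tool_rot: [0.0, 0.707, 0.0, 0.707]
ft_force: [0.2, -0.1, 0.1]
grip_width: 0.0653
```

play_rows:
  plan:
    - [0.4,0,0,0,0,0,1]
    - [0,0,0,0,0,0,1]
    - [0,0,0,0,0,0,1]

```text
clock: 19.0
eef_pos: [0.5337, 0.0291, 0.0871]
tool_rot: [0.0, 0.707, -0.0, 0.707]
ft_force: [-1.1, -0.1, 2.9]
grip_width: 0.0655
```

Contact confirmed. Release and retreat straight up.

play_rows:
  plan:
    - [0,0,0,0,0,0,0]
    - [0,0,0,0,0,0,-0.6]
    - [0,0,0,0,0,0,-1]
    - [0,0,0,0,0,0,-1]
    - [0,0,0,0,0,0,-1]
    - [0,0,0,0,0,0,-1]
    - [0,0,0,0,0,0,-1]
    - [-5,0,0,0,0,0,-1]
    - [-12,0,0,0,0,0,-1]
    - [-20,0,0,0,0,0,-1]
    - [-25,0,0,0,0,0,-1]
    - [-25,0,0,0,0,0,-1]
    - [-20,0,0,0,0,0,-1]
    - [-10,0,0,0,0,0,-1]
    - [0,0,0,0,0,0,-1]
    - [0,0,0,0,0,0,-1]

```text
clock: 20.33
eef_pos: [0.5335, 0.0291, 0.2035]
tool_rot: [0.0, 0.707, 0.0, 0.707]
ft_force: [0.5, -0.8, -0.3]
grip_width: 0.0857
```

```bash
python3 - <<'E'
from h import *
from scipy.optimize import least_squares
c=camera('wrist'); W=cloud(c); s=camera('scene'); go()
e=np.array([.533,.0292]);d=np.hypot(W[...,0]-e[0],W[...,1]-e[1])
p=W[(d<.045)&(abs(W[...,2]-.136)<.004)]
print('rim',len(p),p.mean(0).round(4),cv2.minEnclosingCircle(p[:,:2].astype(np.float32)))
A=np.c_[p[:,:2],np.ones(len(p))]; print('slope',np.linalg.lstsq(A,p[:,2],rcond=None)[0][:2])
q=W[(d<.03)&(W[...,2]>.03)&(W[...,2]<.065)&(W[...,0]<.525)]
if len(q)>20: print('ped',least_squares(lambda s:np.hypot(q[:,0]-s[0],q[:,1]-s[1])-.022,e).x)
for t in('blue_jar','olive_jar','tile'): print(t,[(np.round(b['centre'],3)) for b in pinpoint(t,s)[:1]])
cv2.imwrite('pics/f.png',np.hstack([c['frame'][:,110:400,::-1],s['frame'][:,100:400,::-1]]))
E
```

```text
t 20.43 eef [0.5324 0.029  0.202 ] yaw 90.0 tilt 0.16 w 0.0854 F [ 0.01  0.21 -0.01] q [ 0.05  0.31  0.09  1.35 -0.    0.05]
rim 1354 [0.5314 0.0291 0.1354] ((0.533405601978302, 0.02909526787698269), 0.03456347435712814)
slope [-0.00060761  0.00029036]
ped [0.53266925 0.02958464]
blue_jar [array([ 0.698, -0.095, -0.   ])]
olive_jar [array([0.684, 0.17 , 0.003])]
tile [array([0.379, 0.042, 0.001])]
```

View pics/f.png

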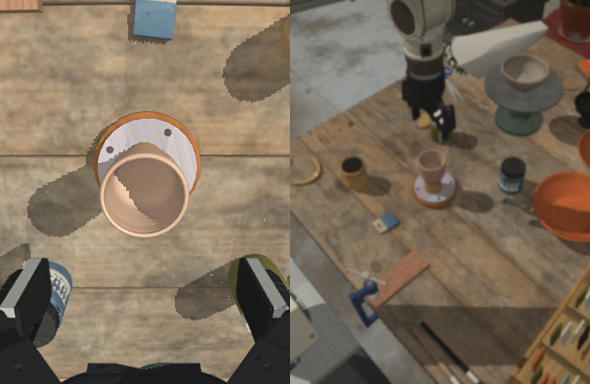

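The cup stands upright and centred on the pedestal at scene px (432,165), with the gripper clear above it and the bystanders in place. Handing in.

```bash
python3 -c "
from h import *
print(job_done())"
```

```text
the job is handed in; nothing more can be done
None
```

The pedestal is seated on the locating pin and the cup stands upright on top of it. I handed the job in at about 20.4 s of the 64 s allowed; `job_done` reports no verdict.

- **Pedestal:** The wrist camera put the pin at about (0.533, 0.030), 8.4 mm off the head's centre. I lowered the small pedestal over it in 1 mm steps, then 0.5 mm at the end. It dropped in without needing any nudging and touched the head with about 4 N. After release its top measured 74.6 mm above the table (74 mm expected). Its centre was about 8.5 mm from the head's centre, against the 14 mm limit.
- **Cup:** I set it down with about 3 N and let go. The last check showed its rim level, with a slope under 0.001. It was within 1 mm of the pedestal's middle, and the rim was at 135.4 mm (136 mm expected).
- **Bystanders:** Both jars and the tile were found within about 4 mm of where they started, which is as fine as the networks can tell.

One reading disagreed: a slope fit of 0.026 on the pedestal's top just after release, with the hand still settling. The height, the wall fit and the level cup rim all indicate it is flush and upright. No check failed.

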